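Press two veneer repairs on drawer fronts

TASK

Two drawer fronts lie on the bench with a freshly glued veneer patch, one long and one round: centre on each patch the pressing block of the same outline that is big enough to cover it (the long one in line with the patch), then set a weight centred on each block, the steel bar lengthways on the long block and the round weight on the round block. Set everything down gently, never put a weight on the bare veneer, and leave the two blocks that are too small, the wax tin and the brush where they lie.

Things in the scene. Friction and masses are not known exactly. Their poses are not given: they have to be found in the camera images.
- front_strip_patch (a point): Middle of the long fresh veneer patch (pale, 100 x 24 mm, flush) on one old dark drawer front that lies face up. Origin on the front's upper face, which is flat and 21 mm above the bench; x along the patch's length, z up. The front is 190 mm (along x) x 120 mm, does not move, and has a rubber mat of 204 x 134 mm, 3 mm thick, under it; the patch lies 28 mm to the +y side of the front's middle.
- front_round_patch (a point): Middle of the round fresh veneer patch (pale, 44 mm across, flush) on the other old dark drawer front, same size and mat, also face up and immovable. Origin on the front's upper face, 21 mm above the bench; x along the front's length, z up; the patch lies 40 mm to the -x side of the front's middle.
- block_strip_c (a point): Long pressing block: 120 x 44 mm (x along its length), about 16 mm of pale plywood glued on a 4 mm cork sole, 20 mm thick in all, lying loose sole down. Origin at its centre, 10 mm above its underside; z up. 65 g.
- block_disc_c (a point): Large round pressing block: disc 60 mm across, about 16 mm of pale plywood glued on a 4 mm cork sole, 20 mm thick in all, lying loose sole down. Origin at its centre, 10 mm above its underside; z up. 35 g.
- short_strip_c (a point): Short pressing block, too small for either patch: 66 x 44 mm, otherwise like the long one. Not needed. Origin at its centre, 10 mm above its underside.
- small_disc_c (a point): Small round pressing block, too small for either patch: disc 36 mm across, 20 mm thick, otherwise like the large one. Not needed. Origin at its centre, 10 mm above its underside.
- bar_weight_c (a point): Bar weight: dark steel bar 90 mm (x) x 40 mm x 25 mm high, with a bright 8 mm rod handle that stands on it along x, 60 mm long at its feet; handle's top 51 mm above the underside. About 0.7 kg, loose. Origin at the centre of the steel bar, 12.5 mm above its underside; z up.
- round_weight_c (a point): Round weight: dark steel cylinder 54 mm across and 32 mm high, with a 14 mm stem and a brass knob 26 mm across on top (knob 43 to 55 mm above the underside). About 0.6 kg, loose. Origin on its axis, 16 mm above its underside (the middle of the steel cylinder); z up.
- wax_tin_c (a point): Bystander: closed low wax tin, 65 mm across, 29 mm high, green lid with a pale disc. Loose. Origin at its centre, 14.5 mm above its underside.
- glue_brush_c (a point): Bystander: flat brush lying on the bench, about 146 mm long (x towards the bristles), 24 mm wide, 10 mm high. Loose. Origin 82 mm from the handle's end, 5 mm above the bench.
Mind the look-alikes: they are no part of the job. What is shaped like the part that bears block_disc_c but turquoise is not meant.

How it is judged:
By the outcome, as a careful person would: the job done as asked, in the order asked, and still so for the second after the job is handed in, with the robot touching nothing.
It also fails if it takes over 104 s, if anything falls off the work surface, if the arm or the gripper's body presses on something with over 40 N, if the wrist force passes 120 N, or if a joint passes its speed limit or range.

ROBOT

A 6-joint arm with a two-finger parallel gripper is mounted at the origin on the work surface. World frame = base frame: x ahead of the robot, y to its left, z up, the work surface at z = 0. Lengths are in mm, angles in rad, forces in N, time in s.
With the tool pointing down it reaches from about 275 to 825 mm from the base axis. Payload 5.2 kg.
Tool frame: the origin (TCP) lies between the finger pads; the fingertips stand manip.finger_overhang ahead of it and the grasp point (between the pads) lies 11 mm behind it (manip.finger_overhang is the distance from the TCP to the fingertips, in mm); x points along the fingers, y is the direction in which the jaws open and shut, and the axes are right-handed (so a half turn about x gives the same grasp; the last joint's range is limited). The gripper opens to 93 mm and grips with 3 to 60 N. Pads are 15 mm wide; open, the fingers measure 128 mm over their backs; the gripper's body (75 mm by 188 mm) begins 65 mm behind the grasp point.
Start: joints at [-1.441, 0.259, 1.535, -0, 1.348, -0.203], TCP at [179.701, -519.82, 226.653] pointing down, gripper open.
Joint ranges: [-3.14, 3.14], [-0.91, 2.08], [0.19, 2.58], [-1.22, 4.36], [0.22, 2.71], [-3.12, 3.12]. Speed limits (rad/s): [2.57, 2.57, 3.14, 3.14, 3.14, 3.14].

INTERFACE

Orientations are given as a unit quaternion [x, y, z, w].
In Python, from rig import manip gives the robot as it stands. The module is installed in compiled form; this text tells all that it offers. Calls block until the motion is done:
- manip.move_to(position, orientation): joint-space move of the TCP to a pose.
- manip.movel(position, ori=None, v=150): straight line of the TCP; ori=None keeps the orientation; v is the mean speed in mm/s.
- manip.movej(angles): joint-space move.
- manip.gripper_to(opening): finger opening in mm; the grip force is fixed at half the most; returns when the fingers have stopped.
- manip.hold(seconds).
- manip.inverse_kinematics(position, orientation): joint angles nearest the present ones, or None.
- manip.read_camera(name): name is "scene" or "top" or "wrist"; returns the picture (400x640x3 uint8, blue, green, red); there is no depth.
- manip.camera_model(name): a dict with "camera_matrix" (3x3 intrinsics, pixels), "extrinsics" (4x4, takes a point from world to camera coordinates); the wrist camera has in their place "tool_from_camera" (4x4, takes a point from camera to tool coordinates, whose origin is the TCP and whose axes are the tool frame's). Camera axes: x right, y down, z forward; pixel columns grow to the right and rows downward; lengths in mm; the calibration is good to about 2 mm. A picture is of the moment at which its call begins: read the wrist's pose just before it. camera_model takes no time and is no camera call.
A pose or a line that the arm cannot do raises manip.MotionError and nothing moves.
- manip.hand_in(): hands the job in, once; it reports no verdict.
Readings, each from a call of its own:
- manip.read_time(): time.
- manip.read_joints(): joint angles.
- manip.read_joint_velocities(): joint speeds.
- manip.read_tau(): joint torques, N m.
- manip.read_tool_pos(): TCP position.
- manip.read_tool_rot(): TCP orientation.
- manip.read_force(): force on the tool from outside, world axes, zero at the start.
- manip.read_torque(): the same for the moment, N m.
- manip.read_opening(): finger opening in mm.
Only numpy, scipy, OpenCV 4.12 (cv2) and the standard library are available. Lean on these libraries where they do the work, as an engineer would, in place of code of your own. Each camera call takes 0.05 s, during which the arm holds its last target.

## Working session

There is one attempt and no reset: what is moved stays moved. The work goes in short steps, each a Python script; the robot and the scene stay as the last script left them, time stands still between calls to the robot, and variables do not carry over. Pictures are saved under pics/ and viewed, and the job is handed in when it is done.

```bash
mkdir -p pics
python3 - <<'E'
from rig import manip
import cv2
for n in ("scene","top","wrist"):
    im=manip.read_camera(n); cv2.imwrite(f"pics/a_{n}.png",im)
    m=manip.camera_model(n)
    for k,v in m.items(): print(n,k,v)
print(manip.finger_overhang, manip.read_time(), manip.read_tool_pos(), manip.read_tool_rot(), manip.read_opening())
E
```

```text
scene camera_matrix [[392.55540743   0.         318.84607367]
 [  0.         392.55540743 203.77877274]
 [  0.           0.           1.        ]]
scene extrinsics [[ 1.36934323e-01  9.90475039e-01 -1.44287643e-02 -5.51020280e+01]
 [ 7.99738538e-01 -1.19136435e-01 -5.88408686e-01 -3.00194774e+02]
 [-5.84523107e-01  6.90341059e-02 -8.08434926e-01  1.35240186e+03]
 [ 0.00000000e+00  0.00000000e+00  0.00000000e+00  1.00000000e+00]]
top camera_matrix [[497.73708142   0.         318.82226583]
 [  0.         497.73708142 208.77195448]
 [  0.           0.           1.        ]]
top extrinsics [[ 1.29516216e-02 -9.99914622e-01  1.73336181e-03  1.82595542e+00]
 [-9.98783234e-01 -1.30194236e-02 -4.75662276e-02  4.11086971e+02]
 [ 4.75847339e-02 -1.11519294e-03 -9.98866582e-01  1.44947737e+03]
 [ 0.00000000e+00  0.00000000e+00  0.00000000e+00  1.00000000e+00]]
wrist camera_matrix [[320.58776557   0.         322.30699963]
 [  0.         320.58776557 203.12386494]
 [  0.           0.           1.        ]]
wrist tool_from_camera [[ 5.71907232e-05 -2.56748778e-01  9.66478175e-01 -1.58259161e+02]
 [ 9.99999938e-01 -3.21111890e-04 -1.44479005e-04  1.22010296e+00]
 [ 3.47442441e-04  9.66478123e-01  2.56748743e-01 -7.12108410e+01]
 [ 0.00000000e+00  0.00000000e+00  0.00000000e+00  1.00000000e+00]]
8.0 0.15 [ 179.64963537 -519.42695704  226.04032555] [ 0.69734785  0.11760259 -0.69732643  0.11666813] 93.25770064592426
```

View pics/a_top.png

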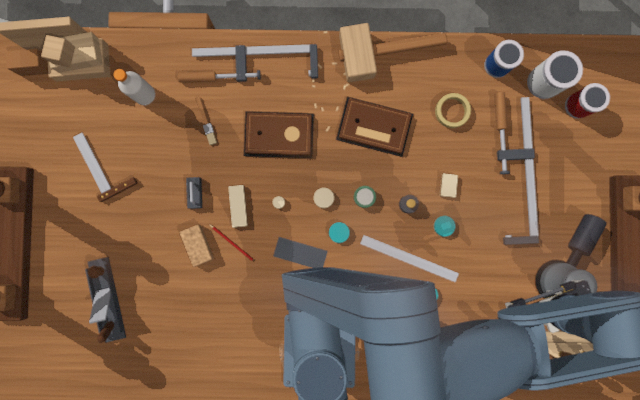

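View pics/a_scene.png

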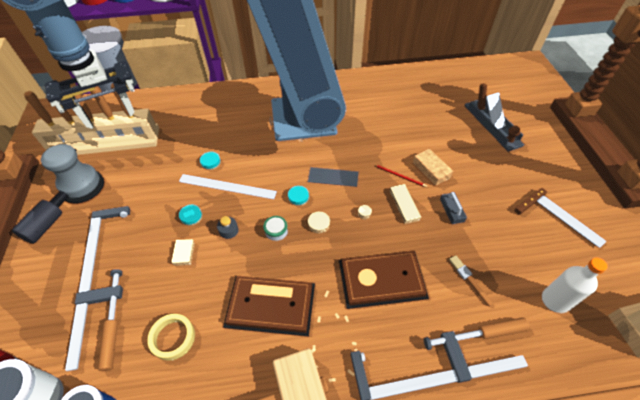

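View pics/a_wrist.png

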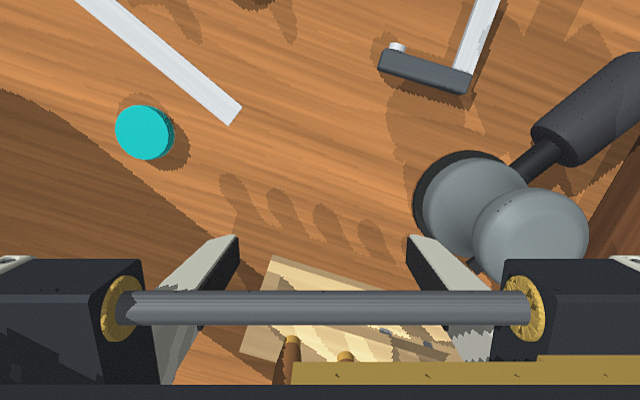

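```bash
cat > h.py <<'E'
from rig import manip
import cv2, numpy as np
from scipy.spatial.transform import Rotation as R
def ori(th):  # tool down, jaw axis at world angle th
    c,s=np.cos(th),np.sin(th)
    return R.from_matrix(np.array([[0,c,s],[0,s,-c],[-1,0,0]])).as_quat()
def cam(name,pos=None,rot=None):
    m=manip.camera_model(name); K=np.array(m["camera_matrix"])
    if name=="wrist":
        T=np.eye(4); T[:3,:3]=R.from_quat(rot).as_matrix(); T[:3,3]=pos
        W=T@np.array(m["tool_from_camera"])
    else: W=np.linalg.inv(np.array(m["extrinsics"]))
    return K,W
def cast(c,uv,z):
    K,W=c; uv=np.atleast_2d(np.asarray(uv,float))
    d=np.c_[uv,np.ones(len(uv))]@np.linalg.inv(K).T@W[:3,:3].T
    o=W[:3,3]; return (o+d*((z-o[2])/d[:,2])[:,None])[:,:2]
def proj(c,p):
    K,W=c; p=np.atleast_2d(np.asarray(p,float)); q=(p-W[:3,3])@W[:3,:3]; q=q@K.T
    return q[:,:2]/q[:,2:]
E
python3 - <<'E'
from h import *
c=cam("top")
for n,uv,z in [("frontround",(292,134),21),("frontstrip",(374,134),21),("long",(238,206),20),("disc",(324,198),20),("small",(279,203),20),("bar",(194,193),25),("round",(409,204),50),("tin",(366,197),29),("short",(449,185),20),("brush",(207,122),10),("turq",(339,232),20),("mallet",(357,52),40)]:
    print(n,cast(c,uv,z).round(0))
print(R.from_quat(manip.read_tool_rot()).as_matrix().round(2))
im=cv2.imread("pics/a_top.png")[80:270,160:480]
cv2.imwrite("pics/a_topz.png",cv2.resize(im,None,fx=2.5,fy=2.5,interpolation=cv2.INTER_CUBIC))
for p in [(420,0,340),(400,30,300),(400,30,380)]:
  for th in (0,np.pi/2,-np.pi/2,np.pi):
    print(p,th,manip.inverse_kinematics(list(p),list(ori(th))))
E
```

```text
frontround [[629.  89.]]
frontstrip [[ 632. -152.]]
long [[416. 243.]]
disc [[442.  -8.]]
small [[426. 123.]]
bar [[451. 370.]]
round [[ 426. -250.]]
tin [[ 446. -129.]]
short [[ 485. -372.]]
brush [[663. 341.]]
turq [[344. -52.]]
mallet [[869. -98.]]
[[-0.    0.33 -0.95]
 [ 0.   -0.95 -0.33]
 [-1.   -0.   -0.  ]]
(420, 0, 340) 0 [-2.66969516e-01 -3.97608353e-02  1.60262687e+00 -4.44089210e-16
  1.57872661e+00 -2.66969516e-01]
(420, 0, 340) 1.5707963267948966 [-2.66969516e-01 -3.97608353e-02  1.60262687e+00 -4.44089210e-16
  1.57872661e+00 -1.83776584e+00]
(420, 0, 340) -1.5707963267948966 [-2.66969516e-01 -3.97608353e-02  1.60262687e+00 -4.44089210e-16
  1.57872661e+00  1.30382681e+00]
(420, 0, 340) 3.141592653589793 [-2.66969516e-01 -3.97608353e-02  1.60262687e+00 -4.44089210e-16
  1.57872661e+00  2.87462314e+00]
(400, 30, 300) 0 [-2.05003389e-01 -6.31520016e-02  1.71903690e+00 -4.44089210e-16
  1.48570776e+00 -2.05003389e-01]
(400, 30, 300) 1.5707963267948966 [-2.05003389e-01 -6.31520016e-02  1.71903690e+00 -4.44089210e-16
  1.48570776e+00 -1.77579972e+00]
(400, 30, 300) -1.5707963267948966 [-2.05003389e-01 -6.31520016e-02  1.71903690e+00 -4.44089210e-16
  1.48570776e+00  1.36579294e+00]
(400, 30, 300) 3.141592653589793 [-2.05003389e-01 -6.31520016e-02  1.71903690e+00 -4.44089210e-16
  1.48570776e+00  2.93658926e+00]
(400, 30, 380) 0 [-2.05003389e-01 -8.30684461e-02  1.54925840e+00 -4.44089210e-16
  1.67540270e+00 -2.05003389e-01]
(400, 30, 380) 1.5707963267948966 [-2.05003389e-01 -8.30684461e-02  1.54925840e+00 -4.44089210e-16
  1.67540270e+00 -1.77579972e+00]
(400, 30, 380) -1.5707963267948966 [-2.05003389e-01 -8.30684461e-02  1.54925840e+00 -4.44089210e-16
  1.67540270e+00  1.36579294e+00]
(400, 30, 380) 3.141592653589793 [-2.05003389e-01 -8.30684461e-02  1.54925840e+00 -4.44089210e-16
  1.67540270e+00  2.93658926e+00]
```

View pics/a_topz.png

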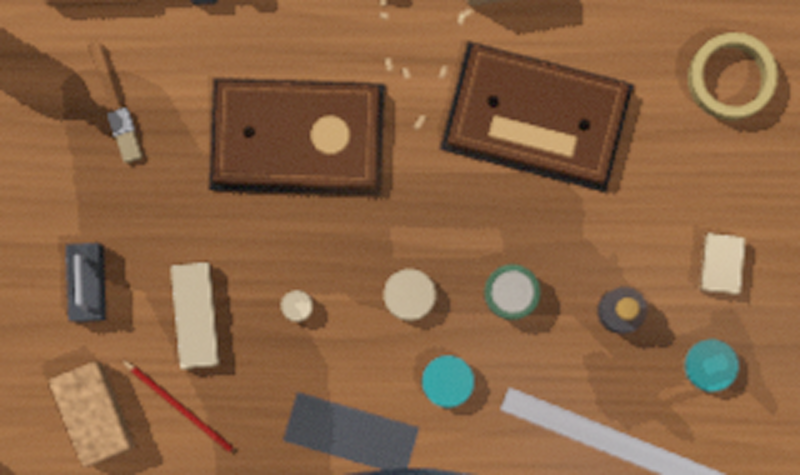

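Run:
```python
from h import *
for i,p in enumerate([(560,-120,260),(560,200,260)]):
    manip.move_to(list(p),list(ori(-np.pi/2)))
    manip.hold(0.2)
    pos=manip.read_tool_pos(); rot=manip.read_tool_rot()
    im=manip.read_camera("wrist"); cv2.imwrite(f"pics/w{i}.png",im)
    np.savez(f"w{i}.npz",pos=pos,rot=rot)
    print(pos,manip.read_time(), manip.read_force())
cv2.imwrite("pics/top2.png",manip.read_camera("top"))
```

```text
[ 559.80152071 -120.80040965  259.92761437] 2.3917 [ 0.20021233  1.12113028 -0.40217213]
[560.45645585 198.62893606 259.9608178 ] 3.8583 [ 0.07473766 -0.07854132  0.44381903]
```

View pics/w0.png

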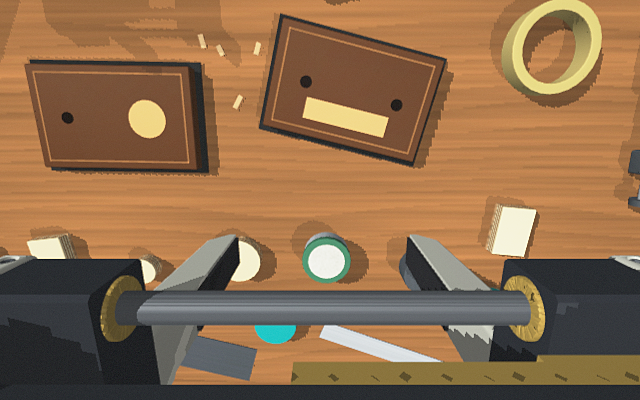

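View pics/w1.png

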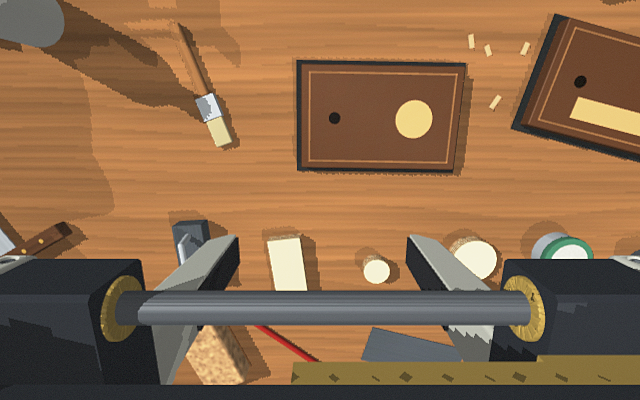

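```bash
cat >> h.py <<'E'
def snap(tag,p,th,settle=0.2):
    manip.move_to(list(p),list(ori(th))); manip.hold(settle)
    pos=manip.read_tool_pos(); rot=manip.read_tool_rot()
    im=manip.read_camera("wrist"); cv2.imwrite(f"pics/{tag}.png",im); np.savez(f"{tag}.npz",pos=pos,rot=rot)
    return im
def load(tag):
    d=np.load(f"{tag}.npz"); return cv2.imread(f"pics/{tag}.png"),cam("wrist",d["pos"],d["rot"])
def find(im,c,seed,z,lo,hi,rect=False):
    """blob in HSV range nearest seed pixel -> contour cast to height z -> centre, angle, size (mm)"""
    m=cv2.inRange(cv2.cvtColor(im,cv2.COLOR_BGR2HSV),lo,hi)
    cs,_=cv2.findContours(m,cv2.RETR_EXTERNAL,cv2.CHAIN_APPROX_NONE)
    cs=[k for k in cs if cv2.contourArea(k)>60]
    k=min(cs,key=lambda k:-cv2.pointPolygonTest(k,tuple(map(float,seed)),True))
    P=cast(c,k[:,0,:],z).astype(np.float32)
    mm=cv2.moments(P.reshape(-1,1,2)); cen=np.array([mm["m10"],mm["m01"]])/mm["m00"]
    r=cv2.minAreaRect(P.reshape(-1,1,2)); b=cv2.boxPoints(r); e=max(b[1]-b[0],b[2]-b[1],key=np.linalg.norm)
    return cen.round(1),np.array(r[0]).round(1),np.array(r[1]).round(1),round(float(np.arctan2(e[1],e[0])%np.pi),3)
E
python3 - <<'E'
from h import *
snap("w2",(480,230,260),-np.pi/2); snap("w3",(480,-100,260),-np.pi/2)
print(manip.read_time())
lo,hi=(15,60,170),(35,170,255)
for t,seed in [("w0",(345,117)),("w0",(147,119)),("w1",(413,119))]:
    im,c=load(t); print(t,find(im,c,seed,21,lo,hi))
im=cv2.imread("pics/top2.png");c=cam("top")
for seed in [(374,134),(292,134)]: print("top",find(im,c,seed,21,lo,hi))
E
```

```text
6.0917
w0 (array([ 632.4, -149.2]), array([ 632.5, -149.2]), array([100.8,  25.1]), 1.331)
w0 (array([630.7,  88.6]), array([630.5,  88.9]), array([43.5, 43.9]), 2.284)
w1 (array([630.6,  88.2]), array([630.5,  87.9]), array([43.9, 43.7]), 1.137)
top (array([ 632.4, -147.2]), array([ 632.6, -147.4]), array([99.5, 23.7]), 1.337)
top (array([630.7,  90. ]), array([630.3,  90.1]), array([41.7, 41.6]), 0.796)
```

View pics/w2.png

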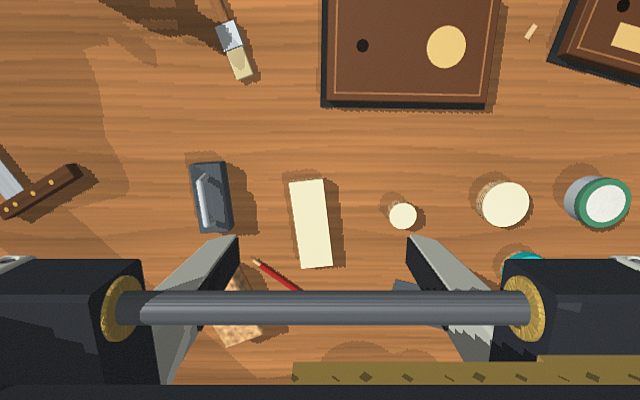

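View pics/w3.png

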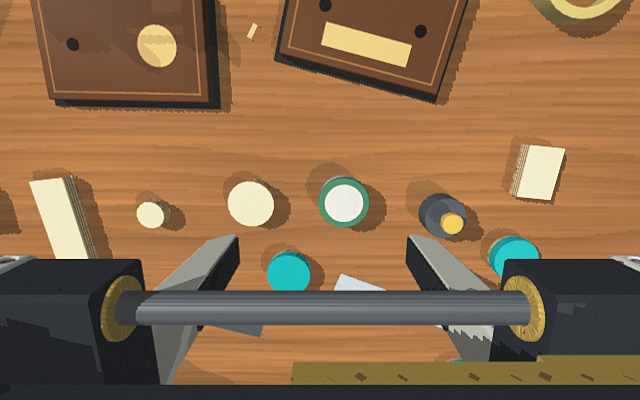

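Run:
```python
from h import *
lo,hi=(15,25,225),(40,110,255)
for t,seed in [("w2",(311,223)),("w2",(503,204)),("w3",(251,203)),("w2",(403,216))]:
    im,c=load(t); print(t,seed,find(im,c,seed,20,lo,hi))
for t,seed in [("w2",(446,46)),("w3",(366,45))]:
    im,c=load(t); print(t,seed,find(im,c,seed,21,(15,60,170),(35,170,255)))
im=cv2.imread("pics/top2.png");c=cam("top")
lo,hi=(12,20,140),(45,90,255)
for seed in [(238,206),(324,198)]: print("top",find(im,c,seed,20,lo,hi))
im,c=load("w3"); print("knob",find(im,c,(452,223),55,(15,110,120),(35,255,255)))
im3=cv2.imread("pics/top2.png"); print("knobtop",find(im3,cam("top"),(411,203),55,(12,90,90),(35,255,255)))
a=load("w2")[0]; x=cv2.resize(a[150:245,170:260],None,fx=6,fy=6,interpolation=cv2.INTER_CUBIC)
b=load("w3")[0]; y=cv2.resize(b[185:280,405:480],None,fx=6,fy=6,interpolation=cv2.INTER_CUBIC)[:570,:]
t=cv2.resize(im3[165:215,170:260],None,fx=6,fy=6,interpolation=cv2.INTER_CUBIC)
cv2.imwrite("pics/z1.png",x[:, :]);cv2.imwrite("pics/z2.png",y)
```

```text
w2 (311, 223) (array([417.1, 243.1]), array([417. , 243.2]), array([119.1,  43.2]), 0.114)
w2 (503, 204) (array([444.7,  -7. ]), array([444.4,  -7.3]), array([58.4, 57.5]), 0.126)
w3 (251, 203) (array([444.8,  -7.3]), array([444.9,  -7.5]), array([57.2, 58.4]), 1.572)
w2 (403, 216) (array([429.8, 124.5]), array([429.9, 125. ]), array([34.3, 33.7]), 0.073)
w2 (446, 46) (array([630.7,  88.1]), array([630.9,  87.8]), array([43.8, 43. ]), 0.082)
w3 (366, 45) (array([ 632.4, -149.3]), array([ 632.4, -149.3]), array([100.5,  24.6]), 1.329)
top (array([462. , 253.9]), array([462.1, 253.9]), array([27.7, 36.3]), 1.726)
top (array([444.2,  -6.1]), array([443.6,  -6. ]), array([55.5, 61.2]), 1.584)
knob (array([ 431. , -253.8]), array([ 431. , -253.6]), array([25.1, 27. ]), 1.572)
knobtop (array([441.9, -33.9]), array([428.1,   5.3]), array([1101.1, 1846.9]), 1.583)
```

View pics/z1.png

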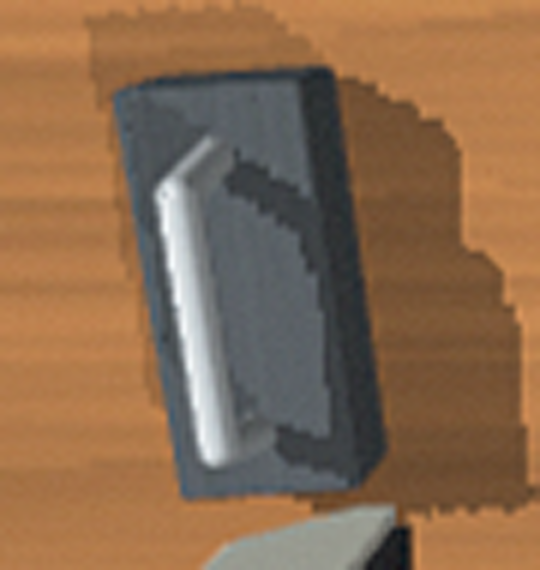

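View pics/z2.png

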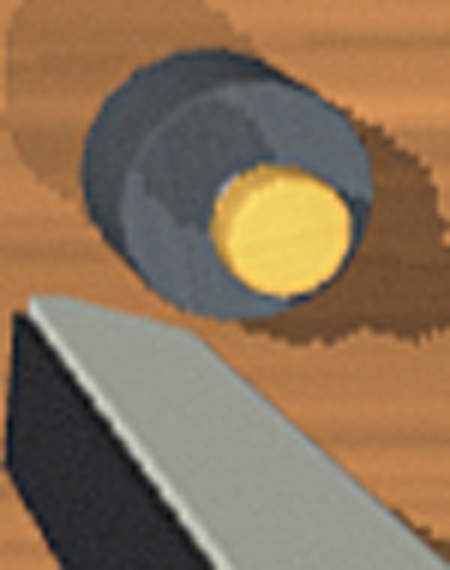

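```bash
cat >> h.py <<'E'
def go(x,y,z,th=None,v=150):
    manip.movel([float(x),float(y),float(z)],None if th is None else list(ori(th)),v)
def pick(x,y,th,zg,opening,zup=130,close=0):
    manip.move_to([x,y,zup],list(ori(th))); manip.gripper_to(opening)
    go(x,y,zg+25,th,200); go(x,y,zg,th,60)
    manip.hold(0.1); p=manip.read_tool_pos()
    manip.gripper_to(close); manip.hold(0.2)
    print("grasp at",np.round(p,2),"opening",manip.read_opening())
    return p[2]
def lower(x,y,z0,zmin,thresh=2.0):
    f0=np.array(manip.read_force())[2]; z=z0; f=0
    while z>zmin:
        z-=0.5; go(x,y,z,None,15); f=manip.read_force()[2]-f0
        if f>thresh: break
    print("contact z",z,"df",round(f,2),"tcp",np.round(manip.read_tool_pos(),2),"t",manip.read_time())
E
python3 - <<'E'
from h import *
th=0.114-np.pi/2
z=pick(417.1,243.1,th,11,75)
go(417.1,243.1,130,th,150)
print(manip.read_force(), manip.read_opening(), manip.read_time())
pos=manip.read_tool_pos(); rot=manip.read_tool_rot(); cv2.imwrite("pics/g1.png",manip.read_camera("wrist"))
manip.move_to([632.4,-149,130],list(ori(1.331-np.pi/2)))
go(632.4,-149,38,None,100)
cv2.imwrite("pics/g1b.png",manip.read_camera("wrist"))
print(manip.read_tool_pos(),R.from_quat(manip.read_tool_rot()).as_matrix().round(3)[:,1], z, manip.read_time())
E
```

```text
grasp at [417.3  243.15  11.12] opening 44.04580067279742
[-0.5646977  -0.27637441 -0.97676692] 43.682279478252276 11.05
[ 633.09226341 -149.26498374   38.96708091] [ 0.971 -0.238  0.002] 11.122462574108004 13.8917
```

View pics/g1b.png

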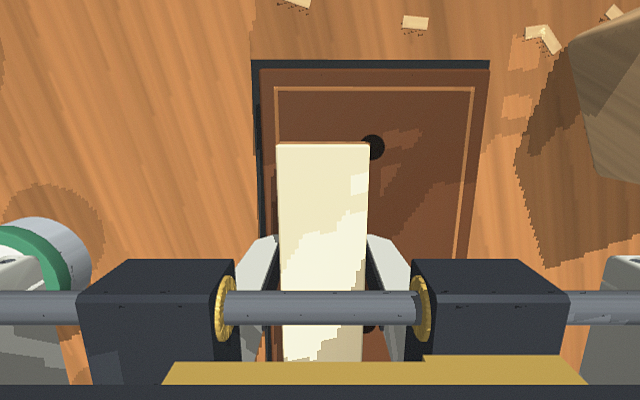

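Run:
```python
from h import *
p=np.array([ 633.09226341,-149.26498374,38.96708091])
c=cam("wrist",p,ori(1.331-np.pi/2))
q=cast(c,[(277,144.5),(370,143.5),(279,225),(366,225)],47.85); print(q)
x=np.array([np.cos(1.331),np.sin(1.331)]);y=np.array([-x[1],x[0]])
print([( (k-p[:2])@x,(k-p[:2])@y) for k in q])
print(manip.read_tool_pos())
```

```text
[[ 627.55248961  -87.91129128]
 [ 669.17366917  -97.63504684]
 [ 617.85721944 -125.68912387]
 [ 659.34602129 -135.84287596]]
[(np.float64(58.2824177148277), np.float64(19.953056354361927)), (np.float64(58.72212345361047), np.float64(-22.786628592197218)), (np.float64(19.282873039883178), np.float64(20.398493585772325)), (np.float64(19.273445682964688), np.float64(-22.314727684046098))]
[ 633.09226341 -149.26498374   38.96708091]
```

Run:
```python
from h import *
im=cv2.imread("pics/a_top.png");c=cam("top")
for s in [(238,206),(324,198),(279,203),(292,134),(374,134)]: print(cv2.cvtColor(im,cv2.COLOR_BGR2HSV)[s[1]-1:s[1]+2,s[0]].tolist())
for lo in [(12,20,120),(12,20,140),(12,20,155)]:
  for seed in [(238,206),(324,198),(279,203)]: print("top",lo,find(im,c,seed,20,lo,(45,95,255)))
for s in (-1,1):print(find(im,c,(374,134) if s>0 else (292,134),21,(15,60,150),(35,170,255)))
```

```text
[[18, 56, 199], [19, 56, 197], [18, 57, 198]]
[[20, 56, 196], [20, 57, 193], [19, 56, 196]]
[[20, 51, 217], [19, 52, 214], [20, 54, 202]]
[[18, 109, 204], [18, 107, 205], [17, 106, 204]]
[[18, 108, 205], [17, 106, 206], [18, 107, 205]]
top (12, 20, 120) (array([416.3, 244.4]), array([416.1, 244.3]), array([121.3,  45.5]), 0.116)
top (12, 20, 120) (array([443.7,  -6.2]), array([443.6,  -7.5]), array([55.5, 58.3]), 1.584)
top (12, 20, 120) (array([429. , 125.4]), array([428.7, 126.3]), array([35., 35.]), 0.016)
top (12, 20, 140) (array([416.6, 244.6]), array([416.2, 244.6]), array([121. ,  44.9]), 0.116)
top (12, 20, 140) (array([443.8,  -5.8]), array([443.6,  -6. ]), array([55.5, 55.4]), 0.013)
top (12, 20, 140) (array([429.1, 125.6]), array([429. , 125.7]), array([34. , 35.1]), 2.049)
top (12, 20, 155) (array([416.9, 245.6]), array([416.2, 245.5]), array([120.7,  43.1]), 0.116)
top (12, 20, 155) (array([444.1,  -5.3]), array([443.6,  -6. ]), array([55.5, 55.4]), 0.013)
top (12, 20, 155) (array([429.2, 125.9]), array([429.5, 125.6]), array([33., 35.]), 2.372)
(array([630.4,  90.1]), array([630.2,  90.1]), array([43.4, 43.5]), 2.689)
(array([ 631.8, -147.5]), array([ 631.8, -147.6]), array([101.6,  25.1]), 1.337)
```

Run:
```python
from h import *
X,Y=632.3,-146.6
go(X,Y,36,1.333-np.pi/2,60); manip.hold(0.3); print(manip.read_tool_pos())
lower(X,Y,34,30.5,1.5); manip.hold(0.2); print(manip.read_tool_pos(),manip.read_force())
manip.gripper_to(60); manip.hold(0.1); go(X,Y,70,None,60); go(X,Y,140,None,200)
print(manip.read_time())
# next: disc view while heading there
im=snap("w4",(570,-60,220),-np.pi/2)
print(manip.read_time())
```

```text
[ 632.31708982 -146.63808353   36.04356799]
contact z 31.5 df 5.21 tcp [ 632.43 -146.64   32.14] t 15.7583
[ 632.44223153 -146.66686237   32.12284452] [-1.55246802  0.97673419  4.95380029]
17.8667
19.4083
```

View pics/w4.png

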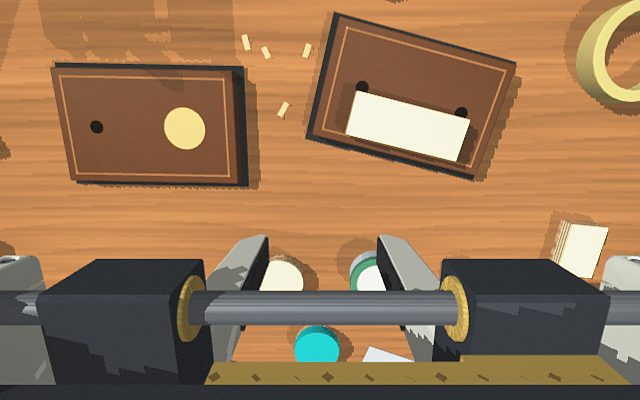

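Run:
```python
from h import *
im,c=load("w4")
print("block",find(im,c,(410,127),41,(15,25,215),(40,110,255)))
print("round patch",find(im,c,(184,128),21,(15,60,170),(35,170,255)))
im,c=load("w0")
lo,hi=(0,60,40),(14,255,150)
for t,s in (("w0",(340,60)),("w4",(450,80))):
    im,c=load(t); print(t,"front",cv2.cvtColor(im,cv2.COLOR_BGR2HSV)[s[1],s[0]],find(im,c,s,21,(0,90,40),(12,255,150)))
```

```text
block (array([ 633.3, -200.9]), array([ 632.7, -199.1]), array([10.8, 18.5]), 1.768)
round patch (array([630.8,  88.5]), array([631. ,  88.6]), array([43.2, 44.3]), 3.015)
w0 front [ 11 136 120] (array([ 659.6, -155.6]), array([ 659.4, -155.6]), array([189.2, 120. ]), 1.33)
w4 front [ 11 136 126] (array([ 659.6, -155.4]), array([ 659.4, -155.6]), array([189.5, 119.8]), 1.33)
```

Run:
```python
from h import *
im,c=load("w4")
h=cv2.cvtColor(im,cv2.COLOR_BGR2HSV); print(h[127,350:475:12].tolist())
for lo in [(15,15,190),(15,15,205)]:print("block",find(im,c,(410,127),41,lo,(40,110,255)))
```

```text
[[29, 22, 247], [29, 22, 247], [27, 22, 247], [27, 22, 247], [27, 22, 247], [29, 21, 247], [27, 21, 247], [27, 24, 247], [27, 24, 247], [27, 24, 247], [10, 127, 84]]
block (array([ 632.9, -147.9]), array([ 633. , -147.9]), array([120. ,  44.1]), 1.332)
block (array([ 633. , -147.9]), array([ 632.9, -147.9]), array([120.,  44.]), 1.332)
```

Run:
```python
from h import *
th=-np.pi/2
z=pick(444.3,-6.2,th,11,80,zup=100)
go(444.3,-6.2,110,None,150)
cv2.imwrite("pics/top3.png",manip.read_camera("top"))
X,Y=630.5,89.6
go(X,Y,110,th,250); go(X,Y,40,None,120); go(X,Y,35,None,40); manip.hold(0.2); print(manip.read_tool_pos(),manip.read_opening())
lower(X,Y,34,30.5,1.5); manip.hold(0.2); print(manip.read_tool_pos(),manip.read_force())
manip.gripper_to(76); manip.hold(0.1); go(X,Y,70,None,60); go(X,Y,140,None,200)
print(manip.read_time())
im=snap("w5",(570,220,240),-np.pi/2)
cv2.imwrite("pics/top4.png",manip.read_camera("top"))
print(manip.read_time())
c=load("w5")[1]
print("patch disc px",proj(c,[(630.6,89,41),(451,370,25)]))
```

```text
grasp at [444.48  -6.25  11.12] opening 59.49496653651684
[630.66724998  89.62516807  35.24494307] 59.2325258126598
contact z 31.5 df 6.17 tcp [630.61  89.61  32.16] t 26.85
[630.63468831  89.58591274  32.1886177 ] [-2.46218871  0.31321807  6.2675213 ]
28.9667
30.0
patch disc px [[440.91538562 127.7743569 ]
 [202.44141098 272.81105323]]
```

View pics/w5.png

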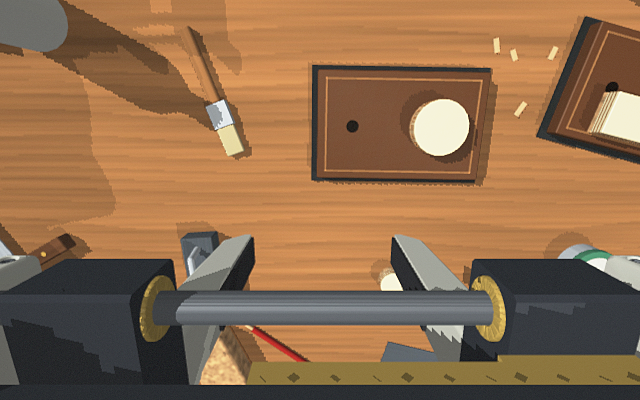

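View pics/top4.png

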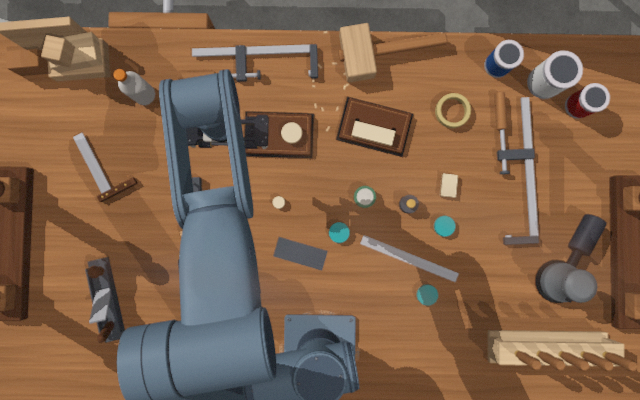

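Run:
```python
from h import *
im,c=load("w5")
print("disc wrist",find(im,c,(441,127),41,(15,10,215),(40,110,255)))
im=cv2.imread("pics/top4.png");c=cam("top")
for v in (140,155,170):
  print("top disc",find(im,c,(291,132),41,(12,20,v),(45,85,255)))
  print("top long",find(im,c,(374,132),41,(12,20,v),(45,85,255)))
  print("small",find(im,c,(279,203),20,(12,20,v),(45,85,255)))
im,c=load("w2")
# bar: z1 px/6 + (170,150)
q=np.array([(113,92),(298,80),(333,482),(182,498),(170,185),(215,455)])/6+[170,150]
t=cast(c,q[:4],25); print(t,t.mean(0)); e=(t[0]+t[1]-t[2]-t[3])/2; print(np.linalg.norm(e),np.arctan2(e[1],e[0]))
r=cast(c,q[4:],49); print("rod",r,r.mean(0),np.arctan2(*(r[0]-r[1])[::-1]))
im=cv2.imread("pics/a_top.png")
cv2.imwrite("pics/z3.png",cv2.resize(im[165:225,170:225],None,fx=10,fy=10,interpolation=cv2.INTER_CUBIC))
```

```text
disc wrist (array([630.9,  89. ]), array([630.8,  88.8]), array([59.4, 58.3]), 0.072)
top disc (array([630.,  90.]), array([630.6,  90.5]), array([58.3, 57.8]), 0.015)
top long (array([ 631.7, -146.7]), array([ 631.6, -146.4]), array([121.3,  45.3]), 1.337)
small (array([428.9, 125.6]), array([428.7, 126.3]), array([35., 35.]), 0.016)
top disc (array([630.4,  90.2]), array([630.6,  90.5]), array([57.6, 57.4]), 0.796)
top long (array([ 631.9, -146.5]), array([ 632. , -146.4]), array([121.2,  44.6]), 1.337)
small (array([429.1, 125.7]), array([429.5, 125.6]), array([33., 35.]), 2.372)
top disc (array([630.4,  90.4]), array([630.6,  90.5]), array([57.5, 57.5]), 0.803)
top long (array([ 632.5, -146.2]), array([ 632.6, -146.2]), array([119.2,  43.5]), 1.33)
small (array([429.3, 126. ]), array([429.5, 125.6]), array([33., 35.]), 2.372)
[[496.62115649 392.65327826]
 [499.03382023 354.5140737 ]
 [411.92268729 354.20764259]
 [408.29744234 387.23605795]] [453.96877659 372.15276312]
87.76409539272599 0.032613941933402835
rod [[481.83332649 373.4839447 ]
 [426.32351219 369.95404315]] [454.07841934 371.71899392] 0.063505077018648
```

View pics/z3.png

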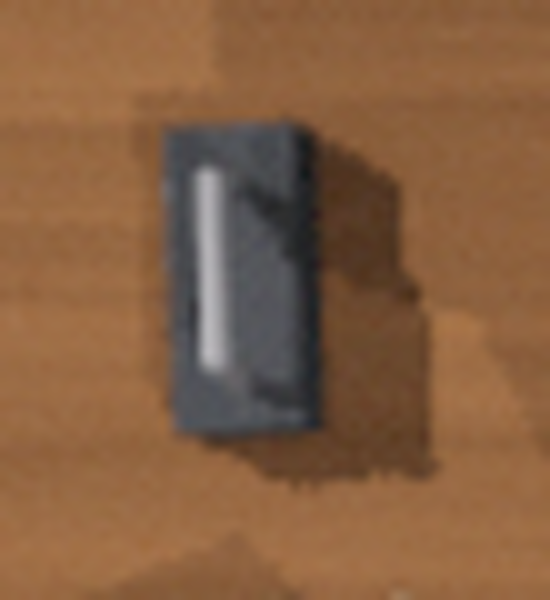

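Run:
```python
from h import *
im=snap("w6",(455,375,200),-np.pi/2)
print(manip.read_time())
x=cv2.resize(im[130:240,260:400],None,fx=5,fy=5,interpolation=cv2.INTER_CUBIC); cv2.imwrite("pics/z6.png",x)
```

```text
31.0583
```

View pics/z6.png

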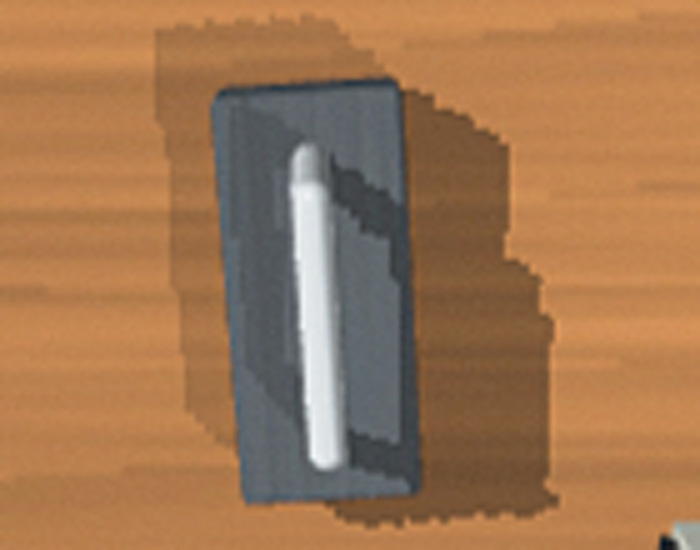

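Run:
```python
from h import *
im,c=load("w6")
h=cv2.cvtColor(im,cv2.COLOR_BGR2HSV)
print(h[170,300:350:3].tolist())
q=np.array([(215,97),(398,84),(413,492),(248,503)])/5+[260,130]
t=cast(c,q,25); print(t.mean(0)); e=(t[0]+t[1]-t[2]-t[3])/2; print(np.linalg.norm(e),np.arctan2(e[1],e[0]), np.linalg.norm(t[0]-t[1]),np.linalg.norm(t[3]-t[2]))
m=find(im,c,(325,155),49,(0,0,160),(180,30,255)); print("rod",m)
m=find(im,c,(320,180),25,(85,20,40),(125,255,255)); print("bar",m)
r=cast(c,np.array([(313,185),(327,462)])/5+[260,130],50); print(r.mean(0),np.arctan2(*(r[0]-r[1])[::-1]))
```

```text
[[14, 147, 172], [13, 113, 142], [98, 31, 91], [102, 27, 96], [105, 33, 94], [101, 26, 108], [105, 18, 169], [99, 8, 232], [106, 16, 178], [107, 28, 82], [103, 25, 70], [99, 24, 73], [100, 21, 72], [106, 33, 101], [14, 147, 142], [14, 144, 136], [14, 143, 121]]
[453.9603361  371.30051931]
88.80519452579561 0.05607993060465744 37.790677070979676 36.40465456486024
rod (array([455.9, 372.5]), array([457.5, 372.6]), array([65.1,  6.3]), 0.061)
bar (array([455.2, 371.9]), array([455. , 371.8]), array([89.9, 38.6]), 0.06)
[454.2614466  371.14179651] 0.047835299556469826
```

Run:
```python
from h import *
th=0.056-np.pi/2; x,y=454.2,372.5
z=pick(x,y,th,36,40,zup=120)
go(x,y,60,None,60); manip.hold(0.1); print(manip.read_force(),manip.read_torque(),manip.read_opening())
cv2.imwrite("pics/g2.png",manip.read_camera("wrist")); go(x,y,150,None,150)
X,Y=632.3,-147.4; th=1.332-np.pi/2
go(500,150,170,None,250)
go(X,Y,150,th,250); go(X,Y,90,None,120); manip.hold(0.3); print(manip.read_tool_pos(),manip.read_opening(),z,manip.read_time())
cv2.imwrite("pics/g3.png",manip.read_camera("wrist"))
```

```text
grasp at [454.41 372.61  36.2 ] opening 6.846079395858788
[ 0.78119713 -0.1791214  -6.53551728] [-0.00931941  0.00021269  0.06857563] 6.548190532178207
[ 632.75052082 -147.60551465   90.86235374] 6.543747358224794 36.20123353535607 39.2917
```

View pics/g3.png

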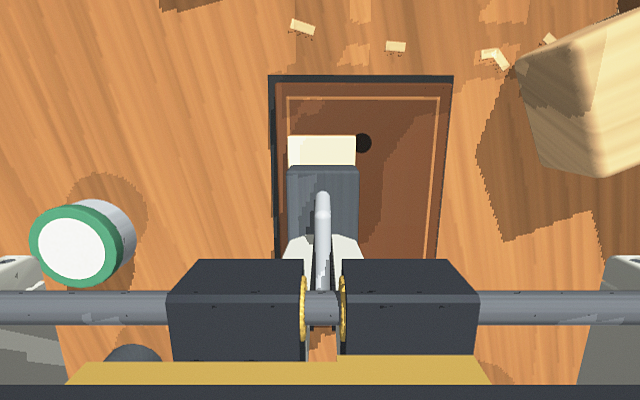

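Run:
```python
from h import *
c=cam("wrist",np.array(manip.read_tool_pos()),manip.read_tool_rot())
print(manip.read_tool_pos(), R.from_quat(manip.read_tool_rot()).as_matrix().round(4).tolist())
a=1.332;u=np.array([np.cos(a),np.sin(a)]);n=np.array([-u[1],u[0]]);b=np.array([632.3,-147.4])
for L,Wd,z in [(45,20,79),(60,22,41)]:
  print(proj(c,[(*(b+u*L+n*s*Wd),z) for s in(1,-1)]).round(1))
```

```text
[ 632.62082414 -147.52692782   90.69251261] [[0.0011, 0.9716, -0.2366], [-0.0004, -0.2366, -0.9716], [-1.0, 0.0011, 0.0002]]
[[282.4 166.6]
 [357.6 166.6]]
[[285.7 134.3]
 [355.  134.3]]
```

Run:
```python
from h import *
X,Y=632.2,-147.7
go(X,Y,79,None,40); manip.hold(0.3); print(manip.read_tool_pos())
lower(X,Y,79,75.5,1.5); manip.hold(0.2); print(manip.read_tool_pos(),manip.read_force())
```

```text
[ 632.3491568 -147.7818298   79.2111928]
contact z 76.5 df 6.3 tcp [ 632.43 -147.74   77.08] t 41.3167
[ 632.42879139 -147.71032509   77.05054643] [-1.48415971  0.87276245  1.00009167]
```

Run:
```python
from h import *
X,Y=632.2,-147.7
manip.gripper_to(36); manip.hold(0.1); go(X,Y,105,None,60); go(X,Y,180,None,200)
im=snap("w7",(440,-252,200),-np.pi/2); print(manip.read_time())
c=load("w7")[1]; print(find(im,c,proj(c,[(431,-253,55)])[0],55,(15,90,120),(38,255,255)))
cv2.imwrite("pics/top5.png",manip.read_camera("top"))
```

```text
44.6417
(array([ 430.6, -255.7]), array([ 430.8, -255.7]), array([26.3, 24.5]), 0.002)
```

View pics/w7.png

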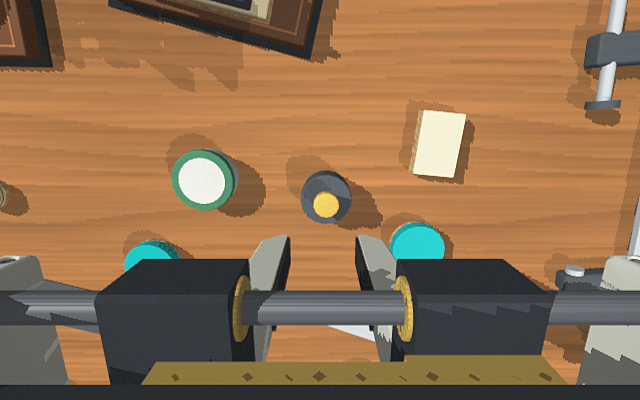

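View pics/top5.png

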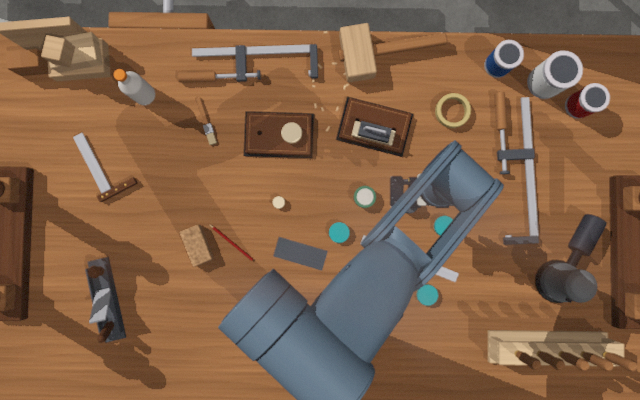

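Run:
```python
from h import *
im0=cv2.imread("pics/a_top.png"); im=np.zeros_like(im0); im[185:225,390:430]=im0[185:225,390:430]
for s in (100,120,140): print("top knob",find(im,cam("top"),(411,203),55,(14,s,120),(38,255,255)))
th=-np.pi/2; x,y=430.5,-254.0
z=pick(x,y,th,42,50,zup=120)
go(x,y,60,None,60); manip.hold(0.1); print(manip.read_force(),manip.read_torque(),manip.read_opening())
go(x,y,190,None,150)
X,Y=630.6,89.6
go(500,-60,190,None,250); go(X,Y,170,th,250); go(X,Y,95,None,120); manip.hold(0.3); print(manip.read_tool_pos(),manip.read_opening(),z,manip.read_time())
cv2.imwrite("pics/g4.png",manip.read_camera("wrist"))
c=cam("wrist",np.array(manip.read_tool_pos()),manip.read_tool_rot()); zt=manip.read_tool_pos()[2]-z+32
print("cyl centre px",proj(c,[(X,Y,zt),(X+27,Y,zt),(X,Y,41),(X+30,Y,41)]))
```

```text
Traceback (most recent call last):
  File "h.py", line 33, in find
    k=min(cs,key=lambda k:-cv2.pointPolygonTest(k,tuple(map(float,seed)),True))
ValueError: min() iterable argument is empty
```

Nothing moved (the blob was below my area limit); dropping that check's size limit by upscaling the picture.

Run:
```python
from h import *
im=cv2.imread("pics/a_top.png"); h=cv2.cvtColor(im,cv2.COLOR_BGR2HSV)
m=np.zeros(h.shape[:2],np.uint8); r=(slice(190,218),slice(398,424))
m[r]=cv2.inRange(h[r],(12,80,110),(38,255,255)); 
n,l,s,ce=cv2.connectedComponentsWithStats(m); print(s[:, :].tolist(),ce.tolist())
for k in range(1,n): print(cast(cam("top"),ce[k],55))
print(h[203,402:420].tolist())
```

```text
[[0, 0, 640, 400, 255634], [398, 190, 26, 28, 294], [406, 199, 10, 9, 72]] [[319.37124560895654, 199.49916286565949], [409.14285714285717, 199.39115646258503], [410.59722222222223, 202.91666666666666]]
[[ 438.93243637 -249.31226867]]
[[ 428.94161537 -253.49184723]]
[[6, 15, 86], [177, 25, 90], [176, 21, 84], [0, 15, 85], [18, 125, 153], [19, 140, 187], [19, 143, 191], [19, 139, 189], [19, 139, 184], [19, 140, 184], [19, 141, 179], [19, 143, 175], [18, 139, 174], [17, 128, 133], [11, 72, 89], [7, 55, 84], [8, 80, 86], [12, 113, 97]]
```

Run:
```python
from h import *
th=-np.pi/2; x,y=430.2,-254.0
z=pick(x,y,th,42,50,zup=120)
go(x,y,60,None,60); manip.hold(0.1); print(manip.read_force(),manip.read_torque(),manip.read_opening())
go(x,y,190,None,150)
X,Y=630.6,89.6
go(500,-60,190,None,250); go(X,Y,170,th,250); go(X,Y,95,None,120); manip.hold(0.3); print(manip.read_tool_pos(),manip.read_opening(),z,manip.read_time())
cv2.imwrite("pics/g4.png",manip.read_camera("wrist"))
c=cam("wrist",np.array(manip.read_tool_pos()),manip.read_tool_rot()); zt=manip.read_tool_pos()[2]-z+32
print("cyl centre px",proj(c,[(X,Y,zt),(X+27,Y,zt),(X,Y,41),(X+30,Y,41)]))
```

```text
grasp at [ 430.37 -254.15   42.18] opening 25.098013253921355
[-0.31508685  0.30374201 -5.3198231 ] [ 0.05913769 -0.02961475 -0.02577355] 24.912642764080474
[630.9808869   89.64526073  95.73523907] 25.0854719386582 42.179243690380716 51.9833
cyl centre px [[320.52264244 249.45127011]
 [320.43995452 203.28734399]
 [320.85559007 224.34831322]
 [320.79340159 182.1456278 ]]
```

View pics/g4.png

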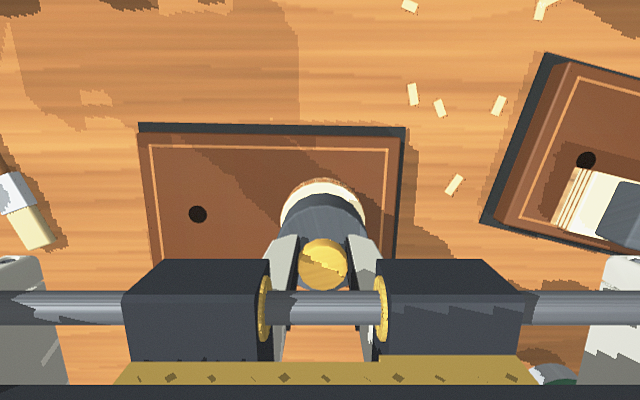

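Run:
```python
from h import *
im=cv2.imread("pics/g4.png"); cv2.imwrite("pics/z4.png",cv2.resize(im[165:300,260:390],None,fx=4,fy=4,interpolation=cv2.INTER_CUBIC))
```

```text
(no output)
```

View pics/z4.png

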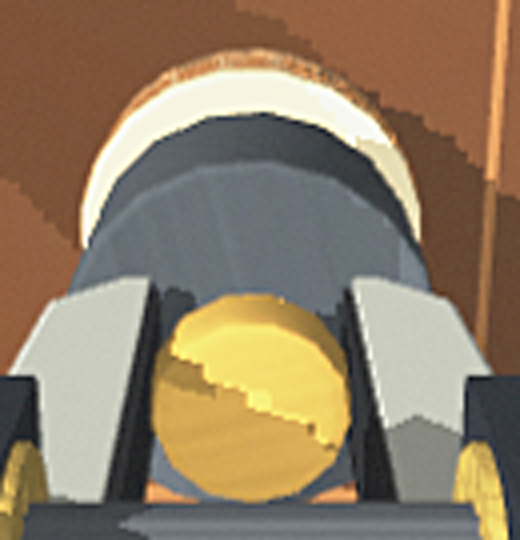

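Run:
```python
from h import *
X,Y=631.3,89.6
go(X,Y,85,None,40); manip.hold(0.3); print(manip.read_tool_pos())
lower(X,Y,85,81.5,1.5); manip.hold(0.2); print(manip.read_tool_pos(),manip.read_force())
manip.gripper_to(50); manip.hold(0.1); go(X,Y,125,None,60); go(X,Y,200,None,200)
im=snap("w8",(540,-30,260),-np.pi/2)
manip.move_to([350,0,250],list(ori(-np.pi/2)));manip.hold(.2)
cv2.imwrite("pics/top6.png",manip.read_camera("top"));print(manip.read_time())
t=cv2.imread("pics/top6.png"); cv2.imwrite("pics/z8.png",cv2.resize(t[85:175,225:425],None,fx=4,fy=4,interpolation=cv2.INTER_CUBIC))
```

```text
[631.39988472  89.60668784  85.13226109]
contact z 83.0 df 2.99 tcp [631.39  89.57  83.29] t 53.7333
[631.36189328  89.58881956  83.26122699] [-0.05740439  0.16268547 -2.15146161]
58.025
```

View pics/w8.png

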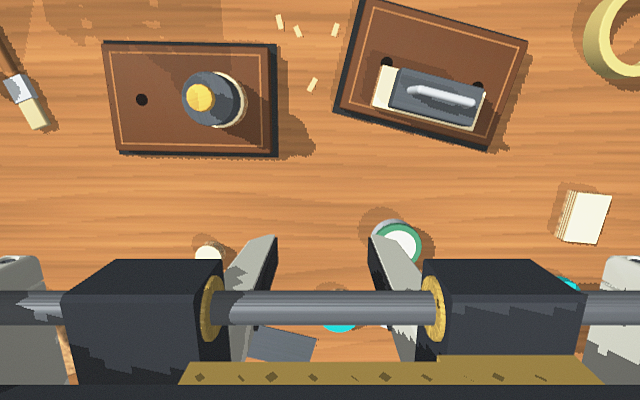

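View pics/z8.png

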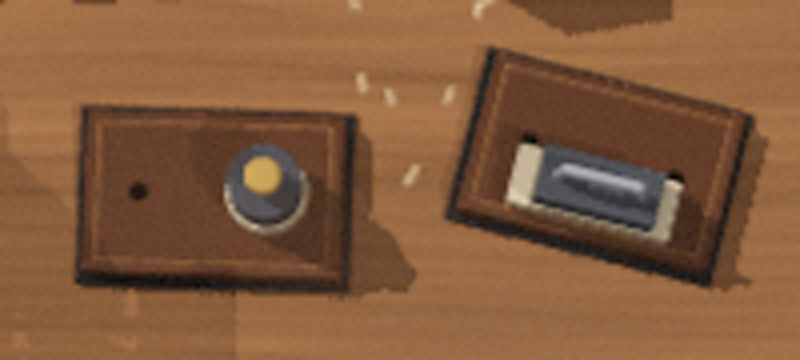

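View pics/top6.png

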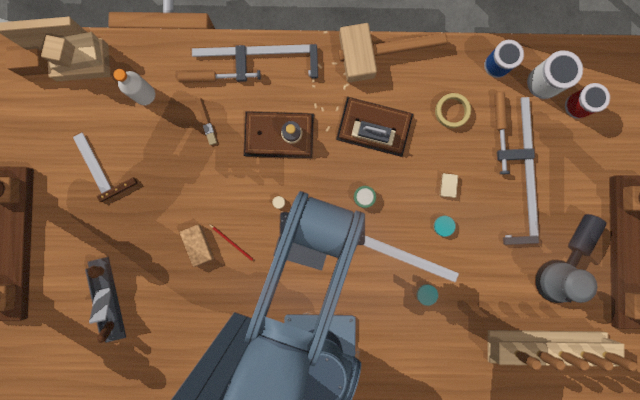

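Run:
```python
from h import *
im,c=load("w8")
print("knob",find(im,c,(200,97),96,(15,90,120),(38,255,255)))
a=cv2.resize(im[50:140,360:500],None,fx=5.5,fy=5.5,interpolation=cv2.INTER_CUBIC);cv2.imwrite("pics/z9.png",a)
b=cv2.resize(im[60:140,170:260],None,fx=6,fy=6,interpolation=cv2.INTER_CUBIC);cv2.imwrite("pics/z10.png",b)
t=cv2.imread("pics/top6.png"); cv2.imwrite("pics/z11.png",cv2.resize(t[115:150,345:405],None,fx=12,fy=12,interpolation=cv2.INTER_CUBIC))
```

```text
knob (array([630.3,  86.8]), array([630.2,  86.8]), array([24.5, 26.8]), 1.572)
```

View pics/z9.png

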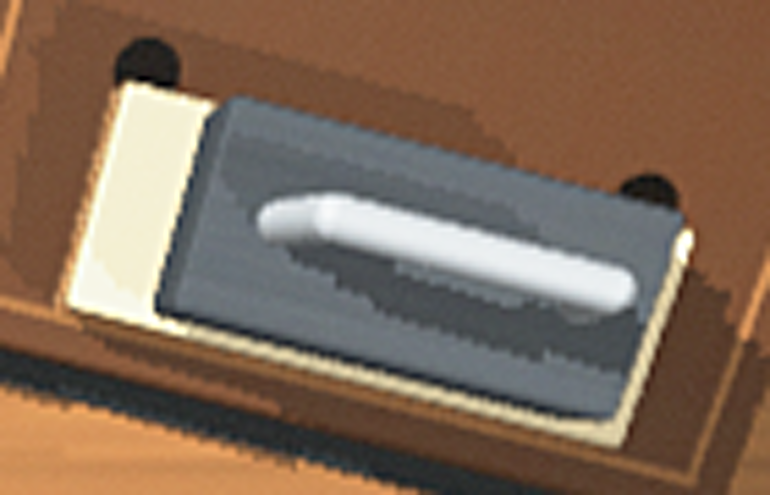

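View pics/z10.png

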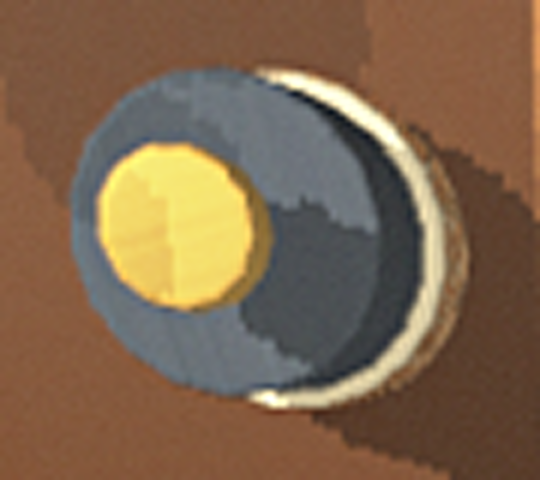

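View pics/z11.png

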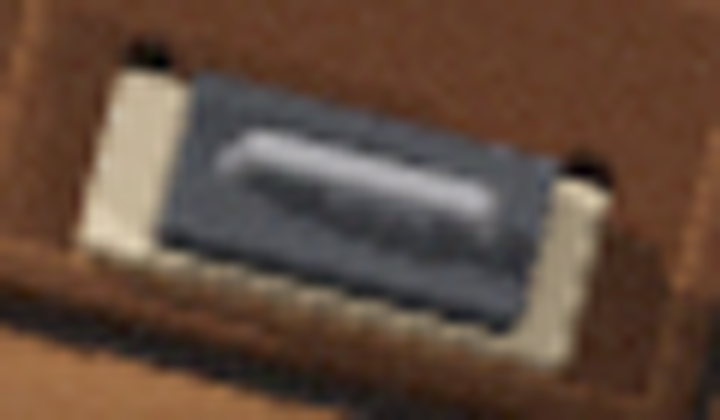

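Run:
```python
from h import *
a=1.332;u=np.array([np.cos(a),np.sin(a)]);n=np.array([-u[1],u[0]])
o=np.array([632.3,-147.4])
def rep(c,off,s,pts):
    for name,uv,z in pts:
        p=cast(c,np.array(uv)/s+off,z)-o; print(name,"along",(p@u).round(1),"across",(p@n).round(1))
rep(load("w8")[1],[360,50],5.5,[("blk left",[(125,85),(65,307)],41),("blk right",[(692,232),(622,445)],41),("bar left bottom",[(207,118),(160,310)],41),("bar left top",[(237,97),(180,318)],66),("bar right top",[(683,216),(612,412)],66)])
print("top")
rep(cam("top"),[345,115],12,[("blk left",[(122,70),(80,240)],41),("blk right",[(610,195),(570,360)],41),("bar left bot",[(188,82),(160,240)],41),("bar left top",[(200,72),(172,240)],66),("bar right top",[(557,160),(512,328)],66)])
# round weight: cylinder top ellipse & disc, wrist
c=load("w8")[1]
p=cast(c,np.array([(72,215),(380,225),(215,68),(235,395)])/6+[170,60],73);print("cyl top",p.round(1))
p=cast(c,np.array([(443,240),(268,72),(270,405)])/6+[170,60],41);print("disc r/top/bot",p.round(1))
```

```text
blk left along [58.8 58.7] across [-21.3  22. ]
blk right along [-60.2 -61.5] across [-22.   20.9]
bar left bottom along [41.2 39.7] across [-19.3  18. ]
bar left top along [41.5 40.2] across [-19.7  20.4]
bar right top along [-46.3 -46. ] across [-19.7  17.2]
top
blk left along [59.1 58.8] across [-19.9  22.7]
blk right along [-62.2 -62.6] across [-19.8  21.5]
bar left bot along [43.  40.1] across [-21.1  17.9]
bar left top along [41.5 38.1] across [-18.1  22.4]
bar right top along [-45.5 -44.9] across [-18.8  22.7]
cyl top [[633.2 113.4]
 [631.7  61.2]
 [656.5  87. ]
 [603.5  88.4]]
disc r/top/bot [[630.8  58.1]
 [660.   88.2]
 [600.9  92.9]]
```

Run:
```python
from h import *
a=cv2.imread("pics/a_top.png");b=cv2.imread("pics/top6.png")
for n,(x,y) in dict(tin=(366,197),small=(279,203),short=(449,185),brush=(208,130)).items():
    t=a[y-14:y+15,x-14:x+15]; r=cv2.matchTemplate(b[y-24:y+25,x-24:x+25],t,cv2.TM_CCOEFF_NORMED); print(n,cv2.minMaxLoc(r)[1::2])
print(manip.read_force(),manip.read_joint_velocities(),manip.read_time())
manip.hand_in()
```

```text
tin (0.9862496852874756, (10, 10))
small (0.8560966849327087, (10, 10))
short (0.9988483190536499, (10, 10))
brush (0.9955700635910034, (10, 10))
[ 0.87767738  0.35516094 -0.01965407] [-0.00288425 -0.00550126  0.00970252 -0.00094468  0.00195785 -0.00105477] 58.025
the job is handed in; nothing more can be done
```

The job is done and handed in at about 58 s. The long block and the large disc are on their patches, with the steel bar lengthways on the long block and the round weight on the disc. I placed both blocks before either weight. Each piece was lowered in 0.5 mm steps until it touched, and the contact force was at most about 6 N.

Last checks, from the top and wrist pictures:
- **Long block:** about 1 mm from the patch centre along its length, and in line with it (1.332 against 1.331 rad).
- **Large disc:** within 0.7 mm of its patch centre.
- **Bar weight:** about 0.6 to 1.6 mm off the block's centre along its length. In both views the bar's edges measured about 87 mm, against its true 90 mm, so this figure is good only to a millimetre or two.
- **Round weight:** about 1 mm off the disc's centre.
- **Bystanders:** the tin, brush, short block and small disc show no shift in the top picture. The match for the small disc was weaker (0.86, against 0.99 for the others).

The top and wrist cameras disagreed by 1 to 2 mm in y, which is within their calibration, so I used values in between. No check failed.

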